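# Put three cooking tools back in the drawer organiser

### The job

The organiser tray from the drawer is out on the counter: lay the flat wooden spatula in its longest bin, the garlic press in the middle-length bin and the square green scoop in the shortest bin, each set down, not dropped, flat on the bin's floor along the middle of the bin and the same way up as it lies now (handle either way round). The round wooden spoon, the calamansi squeezer, the round green measuring cup and the white jar are still needed for cooking: leave them where they are.

Things in the scene. Friction and masses are not known exactly. Their poses are not given: they have to be found in the camera images.
- spatula: Flat wooden spatula, 185 mm long, about 45 g; straight-ended flat blade 42 mm wide, 58 long, 5 thick at the +x end. Lies flat; origin mid-length on the underside, x from handle to blade, z up. Straight handle 14 mm wide, 12 high, from x = -92 to +19 mm: grip across y at the origin, close to the centre of mass. Goes in the longest bin.
- garlic_press: Stainless steel garlic press on its side, 150 mm long, about 200 g, rigid: two arms side by side, square perforated hopper 26 mm high. Lies flat; origin mid-length on the underside, x from handle to head, z up. Arms 14 mm high, together 18 to 28 mm wide, x = -75 to +14 mm: grip across both at the origin (about 20 mm). Head: x = 14 to 75, y = -18 to 18 mm. Goes in the middle-length bin.
- scoop: Square green plastic scoop, 92 mm long, about 30 g: square open flat-bottomed bowl 45 x 44 mm, 28 high, x = 1 to 46 mm. Lies flat; origin mid-length on the underside, x from handle to bowl, z up. Straight handle 12 mm wide, x = -46 to 0 mm, z = 16 to 26 mm (clear of the counter): grip across y at x = -24 mm. Goes in the shortest bin.
- bin_long: The longest of three white plastic open bins side by side in a light-wood tray: outside 222 x 78 x 40 mm, walls and floor 2 mm, fixed. Origin: centre of the underside, 5 mm above the counter; inner floor 2 mm above it; x along its length, z up. Bins are parallel, centres 80 mm apart; which stands where varies.
- bin_medium: The middle-length one of three white plastic open bins side by side in a light-wood tray: outside 180 x 78 x 40 mm, walls and floor 2 mm, fixed. Origin: centre of the underside, 5 mm above the counter; inner floor 2 mm above it; x along its length, z up. Bins are parallel, centres 80 mm apart; which stands where varies.
- bin_short: The shortest of three white plastic open bins side by side in a light-wood tray: outside 122 x 78 x 40 mm, walls and floor 2 mm, fixed. Origin: centre of the underside, 5 mm above the counter; inner floor 2 mm above it; x along its length, z up. Bins are parallel, centres 80 mm apart; which stands where varies.
- spoon: Round wooden spoon, 185 mm long, the same handle and wood as the spatula but a round dished bowl 46 mm across. Stays where it is. Lies flat; origin mid-length on the underside, x from handle to bowl, z up. At most 12 mm high.
- squeezer: Stainless steel calamansi squeezer, about 155 mm long, with a round cup and cover 54 mm across and two handles one above the other. Stays where it is. Lies flat; origin mid-length on the underside, x from handle to cup, z up. About 32 mm high.
- measuring_cup: Round green plastic measuring cup, 92 mm long, the same handle as the scoop but a round bowl 44 mm across. Stays where it is. Lies flat; origin mid-length on the underside, x from handle to bowl, z up. 28 mm high.
- jar: White ceramic jar with a knobbed lid, 72 mm across and 71 mm high, standing among the tools. Stays where it is. Origin: centre of the underside.
There are look-alikes about, which are no part of the job. What is shaped like the spatula but black is not meant.

How it is judged:
At the end, for the whole second after the job is handed in: Spatula in the long, press in the middle, scoop in the short bin: origin within 18 mm (spatula 20) of the bin's centre along it, 22 across, under 8 mm off its floor, tilt under 0.15 rad, along it within 0.25 rad, at rest. Spoon, squeezer, cup, jar within 20 mm of their start (x of spatula in the frame of bin_long between -0.02 and 0.02 m and y of spatula in the frame of bin_long between -0.022 and 0.022 m and z of spatula in the frame of bin_long between -0.003 and 0.01 m and angle between each of spatula, garlic_press, scoop's own z axis and vertical below 0.15 rad and angle between the x axis of spatula and the x axis of bin_long, either way round below 0.25 rad and linear speed of each of spatula, garlic_press, scoop below 0.02 m/s and angular speed of each of spatula, garlic_press, scoop below 0.2 rad/s and x of garlic_press in the frame of bin_medium between -0.018 and 0.018 m and y of garlic_press in the frame of bin_medium between -0.022 and 0.022 m and z of garlic_press in the frame of bin_medium between -0.003 and 0.01 m and angle between the x axis of garlic_press and the x axis of bin_medium, either way round below 0.25 rad and x of scoop in the frame of bin_short between -0.018 and 0.018 m and y of scoop in the frame of bin_short between -0.022 and 0.022 m and z of scoop in the frame of bin_short between -0.003 and 0.01 m and angle between the x axis of scoop and the x axis of bin_short, either way round below 0.25 rad and distance of each of spoon, squeezer, measuring_cup, jar from where it was at the start of the episode below 0.02 m); the robot touches nothing.
It fails at once if the spoon, the squeezer, the measuring cup or the jar is moved more than 20 mm from where it stood (distance of any of spoon, squeezer, measuring_cup, jar from where it was at the start of the episode above 0.02 m).
It fails at once if the spatula is dropped or thrown: out of the fingers and faster than 0.8 m/s (a fall of over 30 mm) (contact force between the fingers and spatula below 0.05 N and linear speed of spatula above 0.8 m/s).
It fails at once if the garlic press is dropped or thrown: out of the fingers and faster than 0.8 m/s (a fall of over 30 mm) (contact force between the fingers and garlic_press below 0.05 N and linear speed of garlic_press above 0.8 m/s).
It fails at once if the scoop is dropped or thrown: out of the fingers and faster than 0.8 m/s (a fall of over 30 mm) (contact force between the fingers and scoop below 0.05 N and linear speed of scoop above 0.8 m/s).
It also fails if it takes over 96 s, if anything falls off the work surface, if the arm or the gripper's body presses on something with over 40 N, if the wrist force passes 120 N, or if a joint passes its speed limit or range.

### The arm

A 7-joint arm with a two-finger parallel gripper is mounted at the origin on the work surface. World frame = base frame: x ahead of the robot, y to its left, z up, the work surface at z = 0. Lengths are in m, angles in rad, forces in N, time in s.
With the tool pointing down it reaches from about 0.425 to 0.925 m from the base axis. Payload 6.8 kg.
Tool frame: the origin (TCP) lies midway between the tips of the shut fingers; the grasp point (between the pads) lies 19 mm behind it (grip_point_offset is the z of the grasp point in the tool frame, in m); z points along the fingers, y is the line along which they close (so a half turn about z gives the same grasp; the last joint's range is limited). The gripper opens to 85 mm and grips with 20 to 120 N. Pads are 22 mm wide; open, the fingers measure 114 mm over their backs; the gripper's body (76 mm by 85 mm) begins 54 mm behind the grasp point. The pads swing forward as they close: fully open they stand 13 mm farther back than shut.
Start: joints at [-1.356, 0.477, 0.022, 1.555, -0.011, 1.109, -0.083], TCP at [0.214, 0.64, 0.231] pointing down, gripper open.
Joint ranges: [-2.96, 2.96], [-0.34, 2.1], [-1.41, 1.46], [0.24, 2.44], [-1.37, 4.51], [0.17, 1.92], [-2.96, 2.96]. Speed limits (rad/s): [2.39, 2.39, 3.14, 3.14, 3.14, 3.14, 3.14].

### API

Orientations are given as a rotation vector (axis times angle).
In Python, from bench import get_obs, grab_frame, calibration, hand_in, grip_point_offset gives the robot as it stands.
- The arm moves only by the shell command python3 -m pendant 'ROWS' [OPENING] [FORCE]. ROWS is a JSON object of lists of equal length, an entry for each row: "translation": the shift along the world's x, y, z in units of 25 mm (1.0 is 25 mm), a list of three; "delta_rot": the turn, a rotation vector about the world's x, y, z in units of 5 degrees (1.0 is 5 degrees), a list of three. In form: {"translation": [[dx, dy, dz], ...], "delta_rot": [[rx, ry, rz], ...]}. A call has 1 to 12 rows; each row is the pose to reach, as a shift and turn from the pose commanded when the call began; what a row does not reach only later rows make up. A row lasts 1/8 s, in which the tool goes at most 62.5 mm and 10.7 degrees, less where a joint would pass 70% of its speed; a pose out of reach is approached as far as the arm can. A call with a gripper value outside its range is refused whole. OPENING is the opening, from 0 (shut) to 1 (fully open), set as the call begins (- or left out, the last holds). The fingers move at their own pace and stop on an object; FORCE is the grip in N (left out, the last holds). Time passes only in rows, so rows that repeat a pose let the fingers close. It gives the time, the measured TCP pose, the force, the opening and the grip force at its end, in the units of the state.
- get_obs(): the state, without advancing time (a new reading comes with each control period).
- grab_frame(name): name is "side" or "top" or "wrist"; returns (picture, depth): 480x640x3 uint8, red, green, blue; 480x640 float32, m along the optical axis (not along the pixel's ray), 0 where there is no reading.
- calibration(name): a dict with "K" (3x3 intrinsics, pixels), "rvec" (rotation vector, rad) and "tvec" (3), from world to camera coordinates, as OpenCV has them. Camera axes: x right, y down, z forward; pixel columns grow to the right and rows downward; lengths in m; the calibration is good to about 2 mm. A picture is of the moment at which its call begins: read the wrist's pose just before it. calibration takes no time and is no camera call; for the wrist camera it gives the pose at the moment of the call.
- hand_in(): hands the job in; it is judged then, once.
The state is a dict: "clock": time; "joints": joint angles; "qvel": joint speeds; "tau": joint torques, N m; "tcp_pos": TCP position; "orientation": TCP orientation; "contact_force": force on the tool from outside, world axes, zero at the start; "moment": the same for the moment, N m; "grip_width": finger opening in m; "gripper_force": force on a finger pad.
Only numpy, scipy, OpenCV 4.12 (cv2) and the standard library are available. Lean on these libraries where they do the work, as an engineer would, in place of code of your own. Each camera call takes 0.05 s, during which the arm holds its last target. There are 200 camera calls.

## Working session

There is one attempt and no reset: what is moved stays moved. The work goes in short steps, Python scripts to look and compute and a shell command to move; the robot and the scene stay as the last step left them, time stands still between calls to the robot, and variables do not carry over. Pictures are saved under pics/ and viewed, at most 14 in all, crops included, and the job is handed in when it is done.

```bash
ls; mkdir -p pics; cat > h.py <<'E'
import numpy as np, cv2
from bench import *
def cast(cal,uv,z):
    K=np.array(cal["K"]);R=cv2.Rodrigues(np.array(cal["rvec"],float))[0];t=np.array(cal["tvec"],float).ravel()
    uv=np.atleast_2d(np.array(uv,float)); d=(np.linalg.inv(K)@np.c_[uv,np.ones(len(uv))].T).T@R
    c=-R.T@t; return c+d*((z-c[2])/d[:,2])[:,None]
def cloud(cal,dep):
    K=np.array(cal["K"]);R=cv2.Rodrigues(np.array(cal["rvec"],float))[0];t=np.array(cal["tvec"],float).ravel()
    v,u=np.mgrid[:480,:640]; p=np.stack([(u-K[0,2])/K[0,0]*dep,(v-K[1,2])/K[1,1]*dep,dep],-1)
    return (p-t)@R
def save(n,im): cv2.imwrite(n,cv2.cvtColor(im,cv2.COLOR_RGB2BGR))
E
python3 - <<'E'
from h import *
o=get_obs();print(o,grip_point_offset)
for n in("top","side"):
    c=calibration(n);im,d=grab_frame(n);save(f"pics/{n}0.png",im);np.savez(f"{n}0.npz",im=im,d=d,**{k:np.array(c[k]) for k in c})
    print(n,c)
E
```

```text
pics
{'clock': 0.0, 'joints': array([-1.35613552,  0.47784719,  0.0223446 ,  1.55647408, -0.01146239,
        1.10930444, -0.08312032]), 'qvel': array([ 0.00115514, -0.00028899, -0.00105412, -0.00043443,  0.00203111,
        0.00170658, -0.00037587]), 'tau': array([-8.56173319e-04, -5.96458268e+01,  1.60718735e+00, -2.81193370e+01,
        1.22806284e-02,  9.19874583e-03, -8.34082414e-06]), 'tcp_pos': array([0.21393669, 0.63955885, 0.23028471]), 'orientation': array([-5.04752037e-01, -3.10064820e+00,  2.98529232e-03]), 'contact_force': array([ 0.6020976 ,  0.21852186, -0.04467062]), 'moment': array([ 0.00054569, -0.01620863, -0.00379118]), 'gripper_force': 0.0, 'grip_width': 0.08557903021123749} -0.0187
top {'K': array([[474.4593004 ,   0.        , 318.60708479],
       [  0.        , 474.4593004 , 242.24594008],
       [  0.        ,   0.        ,   1.        ]]), 'rvec': array([ 2.17700807, -2.01441082,  0.22792456]), 'tvec': array([-0.06959625,  0.44585971,  0.85649484])}
side {'K': array([[442.75985189,   0.        , 317.22574705],
       [  0.        , 442.75985189, 243.84992681],
       [  0.        ,   0.        ,   1.        ]]), 'rvec': array([ 2.24799009, -0.62650732,  0.3006768 ]), 'tvec': array([-0.38884471,  0.16417228,  0.93096602])}
```

View pics/top0.png

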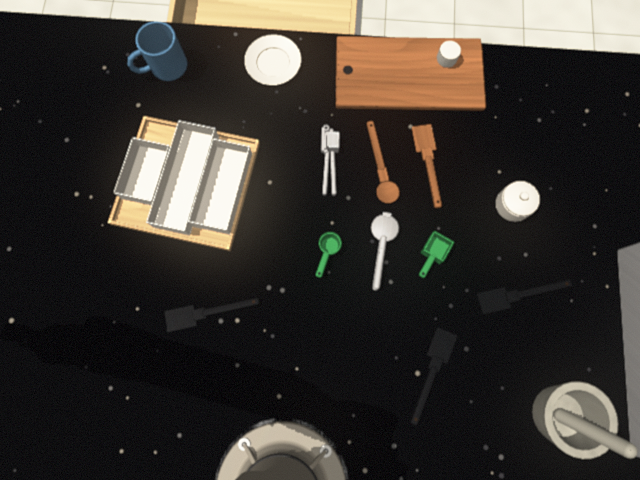

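View pics/side0.png

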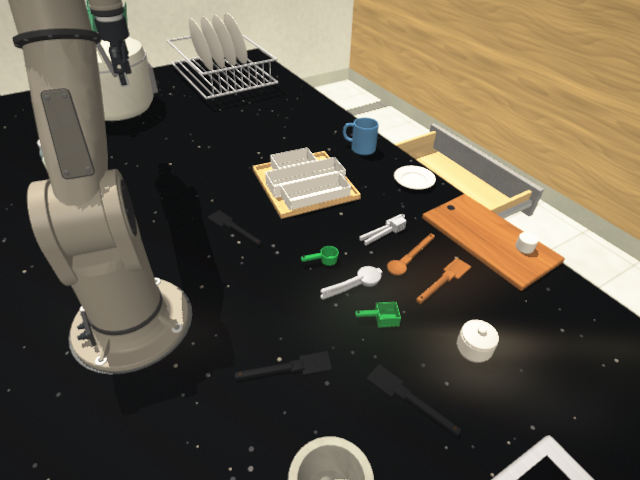

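Top view: wooden spatula at (427,165) and spoon at (383,162). Press with square hopper at (330,160), and the squeezer with round cup at (384,250). Square scoop at (436,253) and round cup at (328,253). Black spatulas at (210,314), (525,296) and (433,375). Bins: short (143,170), long (182,177), medium (220,187). I choose the square and straight-ended ones; next I measure them and check one crop.

```bash
cat > meas.py <<'E'
from h import *
z=np.load("top0.npz");im=z["im"];d=z["d"];cal=z
P=cloud(cal,d); hsv=cv2.cvtColor(im,cv2.COLOR_RGB2HSV)
R=cv2.Rodrigues(z["rvec"])[0];print("cam",-R.T@z["tvec"])
def obj(name,box,plane,mask=None):
    x0,y0,x1,y1=box; m=np.zeros((480,640),bool)
    m[y0:y1,x0:x1]=(im.max(2)>75)[y0:y1,x0:x1]
    if mask is not None:m&=mask
    n,l,s,_=cv2.connectedComponentsWithStats(m.astype(np.uint8));k=1+s[1:,4].argmax();m=l==k
    v,u=np.nonzero(m);w=cast(cal,np.c_[u,v],plane)[:,:2]
    (c,sz,a)=cv2.minAreaRect(w.astype(np.float32)*1000)
    b=cv2.boxPoints((c,sz,a))/1000;e=[b[1]-b[0],b[2]-b[1]];ax=max(e,key=np.linalg.norm);ax=ax/np.linalg.norm(ax)
    pc=w.mean(0);h=P[m][:,2]
    print(name,"ctr",np.round(c,1),"size",np.round(sz,1),"axis deg",round(np.degrees(np.arctan2(ax[1],ax[0])),1),"mean",np.round(pc*1000,1),"z 10/50/90",np.round(np.percentile(h[h!=0],[10,50,90])*1000,1),m.sum())
obj("spatula",(400,115,460,215),.008)
obj("spoon",(360,115,404,210),.008)
obj("press",(310,115,350,205),.013)
obj("squeezer",(362,205,405,300),.02)
obj("scoop",(410,225,465,285),.025)
obj("cup",(305,225,350,285),.025)
obj("jar",(485,170,550,230),.05)
tray=(hsv[...,1]>60)&(hsv[...,0]<30)
obj("tray",(90,100,280,260),.01)
E
python3 meas.py
python3 - <<'E'
from h import *
z=np.load("top0.npz");im=z["im"]
a=cv2.resize(im[110:260,100:270],None,fx=3.4,fy=3.4,interpolation=2);b=cv2.resize(im[110:300,310:460],None,fx=2.68,fy=2.68,interpolation=2)
h=510;o=np.zeros((h,600+400,3),np.uint8);o[:a.shape[0],:a.shape[1]]=a;b=b[:h];o[:b.shape[0],590:590+b.shape[1]]=b
save("pics/crop1.png",cv2.resize(o,(800,408)))
E
```

```text
cam [ 0.24686835 -0.05161366  0.93467106]
spatula ctr [ 647.2 -255.7] size [191.2  49.4] axis deg 18.5 mean [ 662.9 -245.9] z 10/50/90 [ 0.9  5.7 11.7] 1072
spoon ctr [ 641.8 -142.7] size [185.9  47.5] axis deg 20.6 mean [ 624.1 -152.7] z 10/50/90 [ 1.2  8.7 12.2] 937
press ctr [637.7 -44.2] size [157.7  37.9] axis deg 4.4 mean [644.7 -41.7] z 10/50/90 [-0.8 13.4 25. ] 898
squeezer ctr [ 451.  -165.9] size [156.9  56.1] axis deg 4.9 mean [ 469.4 -159.7] z 10/50/90 [ 1.6 25.8 29.2] 1035
scoop ctr [ 446.1 -258. ] size [46.9 95.4] axis deg -26.9 mean [ 456.7 -263.3] z 10/50/90 [ 0.2  9.3 26.7] 775
cup ctr [433.9 -47.1] size [44.1 93.6] axis deg -21.5 mean [443.3 -52.6] z 10/50/90 [ 0.1 13.  26.4] 576
jar ctr [ 563.4 -415. ] size [72.8 93.2] axis deg -44.4 mean [ 563.2 -415.1] z 10/50/90 [19.1 55.2 60.2] 1400
tray ctr [572.9 255. ] size [268.9 253.5] axis deg 81.8 mean [566.7 252.9] z 10/50/90 [ 3.4  6.9 37.1] 14588
```

View pics/crop1.png

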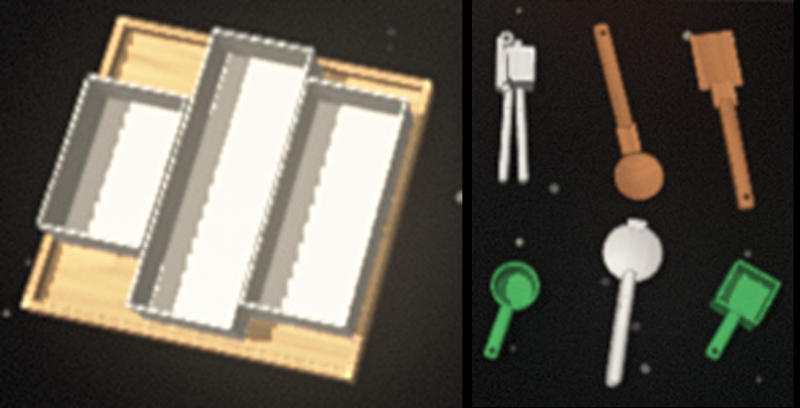

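Crop confirms it: straight-ended wood spatula (~(718,115)), square-hopper press (~(517,100)) and square scoop (~(742,300)); the long bin is in the middle, short at the left, medium at the right. Now I refine the axes and find the bin rims.

```bash
cat > meas2.py <<'E'
from h import *
z=np.load("top0.npz");im=z["im"];d=z["d"];hsv=cv2.cvtColor(im,cv2.COLOR_RGB2HSV);P=cloud(z,d)
def big(m):
    n,l,s,_=cv2.connectedComponentsWithStats(m.astype(np.uint8),connectivity=4);return l==1+s[1:,4].argmax()
def obj(name,box,plane,col,hl):  # hl = handle range along x from the handle end, mm
    m=np.zeros((480,640),bool);x0,y0,x1,y1=box;m[y0:y1,x0:x1]=col[y0:y1,x0:x1];m=big(m)
    v,u=np.nonzero(m);w=cast(z,np.c_[u,v],plane)[:,:2]*1000
    c=w.mean(0);ax=np.linalg.svd(w-c,full_matrices=False)[2][0]
    if ax[0]<0:ax=-ax
    for _ in range(3):
        t=(w-c)@ax;h=(t>t.min()+hl[0])&(t<t.min()+hl[1])
        vx,vy,px,py=cv2.fitLine(w[h].astype(np.float32),cv2.DIST_L2,0,.01,.01).ravel();ax=np.array([vx,vy])
        if ax[0]<0:ax=-ax
        c=np.array([px,py])
    t=(w-c)@ax;mid=c+ax*(t.min()+t.max())/2
    print(name,"origin",np.round(mid,1),"len",round(np.ptp(t),1),"deg",round(np.degrees(np.arctan2(ax[1],ax[0])),1))
S,V,H=hsv[...,1],hsv[...,2],hsv[...,0]
obj("spatula",(400,115,460,215),.009,(S>90)&(V>60)&(H<25),(8,105))
obj("press",(310,115,350,205),.014,(V>75),(5,85))
obj("scoop",(410,225,465,285),.026,(S>90)&(V>50)&(H>40)&(H<90),(4,40))
b=np.zeros((480,640),bool);b[105:255,100:270]=1
q=P[b&(d>0)&(P[...,2]>.040)&(P[...,2]<.052)]*1000
print("rim z",np.percentile(q[:,2],[10,50,90]).round(1),len(q))
# angle: sharpest histogram across
best=max(np.arange(-20,5,.25),key=lambda a:(np.histogram(q[:,:2]@[-np.sin(np.radians(a)),np.cos(np.radians(a))],np.arange(0,600,2.))[0].astype(float)**2).sum())
a=np.radians(best);A=np.array([np.cos(a),np.sin(a)]);B=np.array([-np.sin(a),np.cos(a)])
h,e=np.histogram(q[:,:2]@B,np.arange(0,600,4.));print("angle",best,[(int(e[i]),int(h[i])) for i in range(len(h)) if h[i]>15])
print("ends by strip");v=q[:,:2]@B;u=q[:,:2]@A
for lo in range(int(v.min()),int(v.max()),10):
    s=u[(v>=lo)&(v<lo+10)]; 
    if len(s):print(lo,s.min().round(),s.max().round(),len(s))
E
python3 meas2.py; cat > go.py <<'E'
# usage: go.py x y z(mm) objdeg -> rows needed from current TCP
from h import *;import sys
from scipy.spatial.transform import Rotation as Ro
x,y,zz,deg=map(float,sys.argv[1:]);o=get_obs();R=Ro.from_rotvec(o["orientation"]);yv=R.as_matrix()[:,1]
yaw=np.degrees(np.arctan2(yv[1],yv[0]));dy=(deg+90-yaw+90)%180-90
zv=R.as_matrix()[:,2];print("units",np.round((np.array([x,y,zz])/1000-o["tcp_pos"])/.025,2),"yaw turn",round(dy,1),"deg =",round(dy/5,2),"(or",round((dy-np.sign(dy)*180)/5,2),") tilt",np.round(zv,3),"j",o["joints"].round(2),"t",round(o["clock"],2))
E
python3 go.py 645 -255 150 18
```

```text
spatula origin [ 641.9 -251.3] len 185.5 deg 12.1
press origin [637.1 -42. ] len 157.4 deg 3.7
scoop origin [ 445.9 -257.4] len 96.9 deg -26.1
rim z [40.8 43.2 45.6] 1114
angle -8.25 [(208, 96), (212, 36), (284, 103), (288, 179), (292, 16), (364, 166), (368, 85), (372, 26), (444, 89), (448, 17)]
ends by strip
209 436.0 616.0 135
219 436.0 616.0 16
229 436.0 616.0 16
239 436.0 616.0 14
249 436.0 616.0 15
259 436.0 617.0 19
269 436.0 615.0 14
279 437.0 616.0 141
289 417.0 639.0 167
299 417.0 638.0 15
309 417.0 638.0 16
319 417.0 639.0 14
329 417.0 638.0 16
339 417.0 639.0 15
349 416.0 638.0 13
359 417.0 639.0 186
369 460.0 581.0 103
379 460.0 582.0 12
389 460.0 582.0 17
399 460.0 583.0 14
409 460.0 583.0 12
419 460.0 583.0 15
429 460.0 583.0 18
439 461.0 582.0 105
units [ 17.24 -35.78  -3.22] yaw turn 36.5 deg = 7.3 (or -28.7 ) tilt [-0.    -0.002 -1.   ] j [-1.36  0.48  0.02  1.56 -0.01  1.11 -0.08] t 0.1
```

```bash
python3 -m pendant '{"translation":[[1,-2,0],[2.6,-5.2,0],[4.3,-8.8,0],[6,-12.4,0],[7.7,-16,0],[9.4,-19.6,0],[11.1,-23.2,0],[12.8,-26.8,0],[14.4,-30.2,-0.5],[15.8,-33,-1],[16.8,-35,-1.5],[17.1,-35.6,-2]],"delta_rot":[[0,0,0.3],[0,0,0.8],[0,0,1.4],[0,0,2],[0,0,2.6],[0,0,3.2],[0,0,3.8],[0,0,4.4],[0,0,5],[0,0,5.5],[0,0,5.9],[0,0,6.1]]}' 0.5 30
python3 go.py 642 -251 150 12.1
```

```text
clock: 1.6
tcp_pos: [0.5358, -0.031, 0.2117]
orientation: [-0.33, 3.124, 0.0]
contact_force: [0.8, 0.4, -0.5]
grip_width: 0.0429
gripper_force: 0.0
units [ 4.25 -8.8  -2.47] yaw turn 0.0 deg = 0.01 (or -35.99 ) tilt [ 0.001  0.    -1.   ] j [-0.34  0.28  0.34  1.93 -0.11  0.96  1.84] t 1.6
```

```bash
python3 -m pendant '{"translation":[[1,-2,-0.4],[2,-4,-0.8],[3,-6,-1.2],[3.8,-7.8,-1.6],[4.2,-8.7,-1.8],[4.2,-8.7,-1.8],[4.2,-8.7,-1.8]],"delta_rot":[[0,0,0],[0,0,0],[0,0,0],[0,0,0],[0,0,0],[0,0,0],[0,0,0]]}'
python3 go.py 642 -251 150 12.1
python3 - <<'E'
from h import *
c=calibration("wrist");im,d=grab_frame("wrist");save("pics/w1.png",im);np.savez("w1.npz",im=im,d=d,**{k:np.array(c[k]) for k in c})
R=cv2.Rodrigues(np.array(c["rvec"],float))[0];print(-R.T@c["tvec"],R[2])
E
```

```text
clock: 2.48
tcp_pos: [0.64, -0.2454, 0.1665]
orientation: [0.33, -3.124, -0.002]
contact_force: [0.1, -0.0, -0.3]
grip_width: 0.0424
gripper_force: 0.0
units [ 0.08 -0.22 -0.66] yaw turn 0.0 deg = 0.01 (or -35.99 ) tilt [-0.001  0.001 -1.   ] j [ 0.02  0.58  0.37  1.61 -0.24  1.    2.25] t 2.48
[ 0.56867635 -0.26139599  0.31030499] [ 0.27985315  0.06028629 -0.9581481 ]
```

View pics/w1.png

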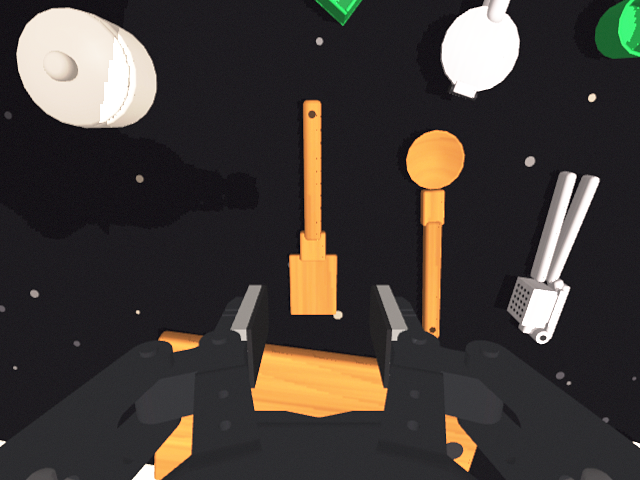

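Wrist view: the spatula is upright at (313,208) from (312,100) to (313,315), the spoon is at (433,235) and the press at (552,255). I refine both from this nearer view.

```bash
python3 - <<'E'
from h import *
z=np.load("w1.npz");im=z["im"]
def rep(n,uv,pl):
    w=cast(z,uv,pl)[:,:2]*1000;a=w[-1]-w[0];print(n,w.round(1).tolist(),"len",np.linalg.norm(a).round(1),"deg",np.degrees(np.arctan2(a[1],a[0])).round(1),"mid",((w[0]+w[-1])/2).round(1))
hsv=cv2.cvtColor(im,cv2.COLOR_RGB2HSV);m=((hsv[...,1]>90)&(hsv[...,2]>80)&(hsv[...,0]<25));m[:,:280]=0;m[:,350:]=0;m[:90]=0;m[330:]=0
v,u=np.nonzero(m)
cx=lambda a,b:u[(v>=a)&(v<b)].mean()
print("rows",v.min(),v.max())
rep("spat handle",[(cx(105,125),115),(cx(215,235),225)],.012)
rep("spat end bottoms",[(cx(v.min(),v.min()+8),v.min())],.006);rep("blade end",[(cx(v.max()-10,v.max()-2),v.max()+.5)],.005)
# press: arm ends, arms at head, 14 mm high
rep("press armL",[(566,173),(544,278)],.014);rep("press armR",[(591,178),(558,278)],.014)
rep("press head end top",[(543,337)],.02)
P=cloud(z,z["d"]);q=P[160:345,500:605].reshape(-1,3);q=q[(q[:,2]>.006)&(q[:,2]<.035)]*1000
r=cv2.minAreaRect(q[:,:2].astype(np.float32));print("press cloud rect",r,"zmax",q[:,2].max())
q=P[90:325,280:350].reshape(-1,3);q=q[(q[:,2]>.003)&(q[:,2]<.02)]*1000
print("spat cloud rect",cv2.minAreaRect(q[:,:2].astype(np.float32)))
E
```

```text
rows 100 314
spat handle [[563.9, -267.5], [649.2, -249.3]] len 87.2 deg 12.0 mid [ 606.5 -258.4]
spat end bottoms [[553.0, -269.9]] len 0.0 deg 0.0 mid [ 553.  -269.9]
blade end [[734.2, -231.3]] len 0.0 deg 0.0 mid [ 734.2 -231.3]
press armL [[564.8, -61.2], [653.4, -44.2]] len 90.2 deg 10.9 mid [609.1 -52.7]
press armR [[564.4, -40.2], [650.9, -32.4]] len 86.9 deg 5.1 mid [607.7 -36.3]
press head end top [[705.4, -28.0]] len 0.0 deg 0.0 mid [705.4 -28. ]
press cloud rect ((638.0023803710938, -42.90222930908203), (150.0825958251953, 37.49625778198242), 3.7972748279571533) zmax 29.08796357532173
spat cloud rect ((642.8233642578125, -250.26138305664062), (196.3744354248047, 60.211669921875), 13.612876892089844)
```

```bash
python3 go.py 643.6 -250.6 30 12; python3 -m pendant '{"translation":[[0.07,-0.1,-1],[0.1,-0.15,-2.5],[0.1,-0.15,-4],[0.1,-0.15,-5],[0.1,-0.15,-5.4],[0.1,-0.15,-5.4],[0.1,-0.15,-5.4]],"delta_rot":[[0,0,0],[0,0,0],[0,0,0],[0,0,0],[0,0,0],[0,0,0],[0,0,0]]}'
python3 go.py 643.6 -250.6 3 12
```

```text
units [ 0.14 -0.23 -5.47] yaw turn -0.1 deg = -0.02 (or 35.98 ) tilt [-0.     0.001 -1.   ] j [ 0.02  0.58  0.37  1.61 -0.24  1.    2.25] t 2.52
clock: 3.4
tcp_pos: [0.6437, -0.2506, 0.0333]
orientation: [-0.329, 3.122, -0.001]
contact_force: [-0.3, -1.0, 0.3]
grip_width: 0.0426
gripper_force: 0.0
units [-0.    0.   -1.21] yaw turn -0.0 deg = -0.0 (or 36.0 ) tilt [ 0.002 -0.001 -1.   ] j [ 0.07  0.74  0.31  1.66 -0.3   0.78  2.3 ] t 3.4
```

```bash
python3 -m pendant '{"translation":[[0,0,-0.4],[0,0,-0.8],[0,0,-1.1],[0,0,-1.24],[0,0,-1.24],[0,0,-1.24]],"delta_rot":[[0,0,0],[0,0,0],[0,0,0],[0,0,0],[0,0,0],[0,0,0]]}'
python3 -m pendant '{"translation":[[0,0,0],[0,0,0],[0,0,0],[0,0,0],[0,0,0],[0,0,0]],"delta_rot":[[0,0,0],[0,0,0],[0,0,0],[0,0,0],[0,0,0],[0,0,0]]}' 0 40
```

```text
clock: 4.15
tcp_pos: [0.6429, -0.2507, 0.0011]
orientation: [-0.328, 3.124, -0.0]
contact_force: [0.8, -0.3, -0.8]
grip_width: 0.0428
gripper_force: 0.0
clock: 4.9
tcp_pos: [0.6431, -0.2508, 0.0013]
orientation: [-0.328, 3.124, -0.001]
contact_force: [-0.3, -0.4, 5.1]
grip_width: 0.0126
gripper_force: 41.6
```

```bash
python3 -m pendant '{"translation":[[0,0,0.4],[0,0,1.4],[0,0,3],[0,0,4.6],[0,0,5.6],[0,0.6,6],[-0.2,2,6],[-0.5,3.8,6],[-0.8,5.6,6],[-1.1,7.4,6],[-1.3,9,6],[-1.5,10,6]],"delta_rot":[[0,0,0],[0,0,0],[0,0,0],[0,0,0],[0,0,0],[0,0,-0.3],[0,0,-0.7],[0,0,-1.1],[0,0,-1.5],[0,0,-1.8],[0,0,-2],[0,0,-2]]}'
python3 go.py 569.6 248.8 150 -8.25
```

```text
clock: 6.4
tcp_pos: [0.6045, 0.0024, 0.1508]
orientation: [0.059, -3.14, -0.002]
contact_force: [0.4, -0.4, -0.1]
grip_width: 0.0128
gripper_force: 40.9
units [-1.4   9.86 -0.03] yaw turn -10.4 deg = -2.08 (or 33.92 ) tilt [-0.001  0.001 -1.   ] j [-0.41  0.47  0.4   1.83 -0.23  0.89  1.71] t 6.4
```

```bash
python3 -c "
from bench import *;o=get_obs();print(o['grip_width'],o['gripper_force'],o['tcp_pos'],o['contact_force'])"
```

```text
0.01282642439637824 40.93769431114197 [0.60452802 0.00237008 0.15082849] [ 0.43843973 -0.44649107 -0.06774208]
```

```bash
python3 -m pendant '{"translation":[[-0.2,1.2,0],[-0.4,3,0],[-0.7,5,0],[-1,7,0],[-1.2,8.6,0],[-1.35,9.5,0],[-1.4,9.8,0],[-1.4,9.8,0],[-1.4,9.8,0]],"delta_rot":[[0,0,-0.3],[0,0,-0.7],[0,0,-1.1],[0,0,-1.5],[0,0,-1.8],[0,0,-2],[0,0,-2.05],[0,0,-2.05],[0,0,-2.05]]}'
python3 go.py 569.6 248.8 75 -8.25
python3 - <<'E'
from h import *
c=calibration("wrist");im,d=grab_frame("wrist");im2,d2=grab_frame("top")
o=np.hstack([cv2.resize(im,(480,360)),cv2.resize(im2[90:270,70:310],(320,240))[:240].copy() if 0 else cv2.copyMakeBorder(cv2.resize(im2[90:270,70:310],(320,240)),0,120,0,0,0)])
save("pics/w2.png",o);np.savez("w2.npz",im=im,d=d,**{k:np.array(c[k]) for k in c})
E
```

```text
clock: 7.52
tcp_pos: [0.5706, 0.2425, 0.1509]
orientation: [0.229, 3.133, -0.001]
contact_force: [-0.0, -0.6, -0.8]
grip_width: 0.0127
gripper_force: 40.9
units [-0.04  0.25 -3.04] yaw turn 0.1 deg = 0.02 (or -35.98 ) tilt [ 0.    -0.001 -1.   ] j [-0.81  0.5   0.41  1.79 -0.24  0.91  1.14] t 7.53
```

View pics/w2.png

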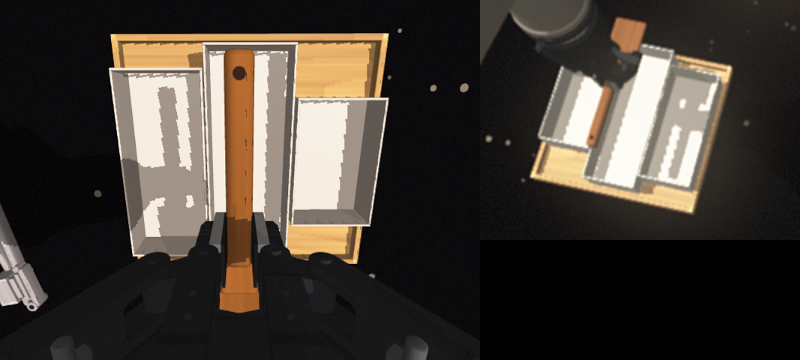

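Wrist view: the handle (238,50–260) is centred and parallel over the long middle bin (205–295 wide at the top), still held level. I lower it now.

```bash
python3 -m pendant '{"translation":[[0,0.05,-0.8],[0,0.1,-2],[0,0.1,-3],[0,0.1,-3.4],[0,0.1,-3.4],[0,0.1,-3.4]],"delta_rot":[[0,0,0],[0,0,0],[0,0,0],[0,0,0],[0,0,0],[0,0,0]]}'
python3 go.py 569.6 248.8 9.5 -8.25
```

```text
clock: 8.38
tcp_pos: [0.5709, 0.2471, 0.0666]
orientation: [0.226, 3.132, 0.001]
contact_force: [-0.3, 0.6, -1.4]
grip_width: 0.013
gripper_force: 40.9
units [-0.05  0.07 -2.28] yaw turn 0.0 deg = 0.0 (or -36.0 ) tilt [ 0.001  0.001 -1.   ] j [-0.77  0.61  0.36  1.83 -0.3   0.75  1.18] t 8.38
```

```bash
python3 -m pendant '{"translation":[[0,0.05,-0.6],[0,0.05,-1.3],[0,0.05,-1.9],[0,0.05,-2.2],[0,0.05,-2.28],[0,0.05,-2.32],[0,0.05,-2.34],[0,0.05,-2.34]],"delta_rot":[[0,0,0],[0,0,0],[0,0,0],[0,0,0],[0,0,0],[0,0,0],[0,0,0],[0,0,0]]}'
python3 go.py 569.6 248.8 8 -8.25
```

```text
clock: 9.38
tcp_pos: [0.5696, 0.2479, 0.0082]
orientation: [-0.226, -3.132, 0.0]
contact_force: [-4.6, -2.6, 7.9]
grip_width: 0.0129
gripper_force: 41.9
units [-0.    0.04 -0.01] yaw turn 0.0 deg = 0.0 (or -36.0 ) tilt [-0.001  0.    -1.   ] j [-0.74  0.69  0.32  1.85 -0.34  0.65  1.2 ] t 9.38
```

```bash
python3 -m pendant '{"translation":[[0,0,0],[0,0,0],[0,0,0],[0,0,0],[0,0,0.2],[0,0,0.6],[0,0,1.4],[0,0,2.4],[0,0,3.6],[0,0,4.8],[0,0,5.6],[0,0,5.8]],"delta_rot":[[0,0,0],[0,0,0],[0,0,0],[0,0,0],[0,0,0],[0,0,0],[0,0,0],[0,0,0],[0,0,0],[0,0,0],[0,0,0],[0,0,0]]}' 0.36
python3 go.py 637.5 -42 150 6
```

```text
clock: 10.88
tcp_pos: [0.571, 0.2485, 0.1543]
orientation: [0.226, 3.131, 0.003]
contact_force: [0.4, 0.4, -0.4]
grip_width: 0.0307
gripper_force: 0.0
units [  2.66 -11.62  -0.17] yaw turn 14.2 deg = 2.85 (or -33.15 ) tilt [ 0.002  0.002 -1.   ] j [-0.82  0.5   0.41  1.78 -0.24  0.91  1.13] t 10.88
```

Move over the press, then check the placed spatula from the top and the press from the wrist.

```bash
python3 -m pendant '{"translation":[[0.2,-1,0],[0.6,-2.8,0],[1.1,-4.8,0],[1.6,-6.8,0],[2,-8.8,0],[2.4,-10.4,0],[2.6,-11.3,0],[2.6,-11.6,0],[2.6,-11.6,0],[2.6,-11.6,0]],"delta_rot":[[0,0,0.3],[0,0,0.7],[0,0,1.2],[0,0,1.7],[0,0,2.2],[0,0,2.6],[0,0,2.8],[0,0,2.8],[0,0,2.8],[0,0,2.8]]}' 0.6
python3 go.py 637.5 -42 25 6
cat > snap.py <<'E'
from h import *;import sys
n=sys.argv[1];c=calibration("wrist");im,d=grab_frame("wrist");im2,d2=grab_frame("top");c2=calibration("top")
t=cv2.resize(im2[105:255,100:300],(320,240))
save(f"pics/{n}.png",np.hstack([cv2.resize(im,(480,360)),cv2.copyMakeBorder(t,0,120,0,0,0)]))
for k,i,dd,cc in(("w",im,d,c),("t",im2,d2,c2)):np.savez(f"{n}_{k}.npz",im=i,d=dd,**{q:np.array(cc[q]) for q in cc})
E
python3 snap.py s3
```

```text
clock: 12.12
tcp_pos: [0.635, -0.0398, 0.152]
orientation: [0.161, -3.137, -0.001]
contact_force: [-0.4, -0.8, 0.3]
grip_width: 0.0511
gripper_force: 0.0
units [ 0.1  -0.09 -5.08] yaw turn 0.1 deg = 0.03 (or -35.97 ) tilt [-0.001  0.001 -1.   ] j [-0.31  0.52  0.38  1.75 -0.24  0.92  1.84] t 12.12
```

View pics/s3.png

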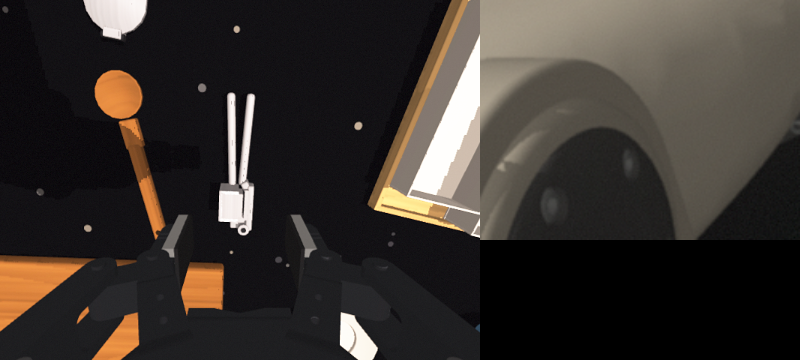

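Wrist view: the press arms run from (241,95) to (238,185), the head down to (243,232), all between the fingers and clear of the spoon (140,150). The arm blocks the top view. I refine the press now.

```bash
python3 - <<'E'
from h import *
z=np.load("s3_w.npz");im=z["im"]
m=(im.max(2)>110);m[:,:285]=0;m[:,350:]=0;m[:115]=0;m[322:]=0
n,l,s,_=cv2.connectedComponentsWithStats(m.astype(np.uint8));k=1+s[1:,4].argmax();m=l==k;v,u=np.nonzero(m);print(s[k])
r=np.arange(132,240,6);ce=np.array([[(u[v==i].min()+u[v==i].max())/2,i] for i in r]);w=cast(z,ce,.012)[:,:2]*1000
vx,vy,px,py=cv2.fitLine(w.astype(np.float32),cv2.DIST_L2,0,.01,.01).ravel();print("deg",np.degrees(np.arctan2(vy,vx)))
ax=np.array([vx,vy])*np.sign(vx);print(w[0],w[-1])
tail=cast(z,[[ce[0,0],v.min()]],.010)[0,:2]*1000;print("tail",tail,"origin",tail+75*ax)
for i in(150,180,210,235):
    q=cast(z,[[u[v==i].min(),i],[u[v==i].max()+1,i]],.012)[:,:2]*1000;print(i,q.mean(0).round(1),np.linalg.norm(q[1]-q[0]).round(1))
E
```

```text
[ 291  123   49  191 5065]
deg 3.3557951
[568.45173034 -45.610481  ] [646.8476774  -41.06454873]
tail [562.12891697 -46.25557608] origin [637.0003159  -41.86536164]
150 [581.4 -44.6] 26.1
180 [603.8 -43.1] 23.7
210 [627.2 -41.9] 21.9
235 [647.6 -40.6] 19.2
```

```bash
python3 -m pendant '{"translation":[[0.08,-0.08,-0.8],[0.08,-0.08,-2.2],[0.08,-0.08,-3.6],[0.08,-0.08,-4.6],[0.08,-0.08,-5],[0.08,-0.08,-5],[0.08,-0.08,-5]],"delta_rot":[[0,0,-0.2],[0,0,-0.4],[0,0,-0.52],[0,0,-0.52],[0,0,-0.52],[0,0,-0.52],[0,0,-0.52]]}'
python3 go.py 637 -41.9 2.5 3.4
```

```text
clock: 13.1
tcp_pos: [0.638, -0.0439, 0.0282]
orientation: [-0.086, 3.139, -0.0]
contact_force: [-0.0, -0.3, 0.1]
grip_width: 0.0513
gripper_force: 0.0
units [-0.04  0.08 -1.03] yaw turn 0.3 deg = 0.05 (or -35.95 ) tilt [ 0.002 -0.    -1.   ] j [-0.26  0.68  0.33  1.8  -0.32  0.71  1.87] t 13.1
```

```bash
python3 -m pendant '{"translation":[[-0.04,0.08,-0.4],[-0.04,0.08,-0.8],[-0.04,0.08,-1.0],[-0.04,0.08,-1.03],[-0.04,0.08,-1.03],[-0.04,0.08,-1.03]],"delta_rot":[[0,0,0],[0,0,0],[0,0,0],[0,0,0],[0,0,0],[0,0,0]]}'
python3 -m pendant '{"translation":[[0,0,0],[0,0,0],[0,0,0],[0,0,0],[0,0,0],[0,0,0]],"delta_rot":[[0,0,0],[0,0,0],[0,0,0],[0,0,0],[0,0,0],[0,0,0]]}' 0 80
python3 go.py 637 -41.9 2.5 3.4
```

```text
clock: 13.85
tcp_pos: [0.6365, -0.0419, 0.0019]
orientation: [-0.086, 3.14, -0.0]
contact_force: [-1.5, 0.3, -0.4]
grip_width: 0.0513
gripper_force: 0.0
clock: 14.6
tcp_pos: [0.6364, -0.0417, 0.0022]
orientation: [-0.086, 3.14, 0.0]
contact_force: [-1.8, -0.1, 5.9]
grip_width: 0.018
gripper_force: 78.6
units [ 0.02 -0.01  0.01] yaw turn 0.2 deg = 0.05 (or -35.95 ) tilt [ 0.  0. -1.] j [-0.26  0.72  0.31  1.81 -0.33  0.66  1.87] t 14.6
```

```bash
python3 -m pendant '{"translation":[[0,0,0.3],[0,0,1],[0,0,2.4],[0,0,4],[0,0.2,5.4],[-0.3,1,6],[-0.9,2.4,6],[-1.5,4,6],[-2.1,5.6,6],[-2.7,7.2,6],[-3.1,8.2,6],[-3.2,8.5,6]],"delta_rot":[[0,0,0],[0,0,0],[0,0,0],[0,0,0],[0,0,0],[0,0,-0.3],[0,0,-0.7],[0,0,-1.1],[0,0,-1.5],[0,0,-1.9],[0,0,-2.2],[0,0,-2.3]]}'
python3 -m pendant '{"translation":[[0,0,0],[0,0,0],[0,0,0]],"delta_rot":[[0,0,0],[0,0,0],[0,0,0]]}'
python3 go.py 556.3 170.9 70 -8.25
python3 snap.py s4
```

```text
clock: 16.1
tcp_pos: [0.5555, 0.1727, 0.1523]
orientation: [0.224, 3.133, 0.002]
contact_force: [-0.4, 0.4, -2.7]
grip_width: 0.0178
gripper_force: 78.5
clock: 16.48
tcp_pos: [0.5567, 0.1691, 0.1517]
orientation: [0.232, 3.133, -0.001]
contact_force: [0.1, 0.5, -1.7]
grip_width: 0.0185
gripper_force: 78.5
units [-0.02  0.07 -3.27] yaw turn 0.2 deg = 0.04 (or -35.96 ) tilt [ 0. -0. -1.] j [-0.74  0.44  0.43  1.88 -0.24  0.87  1.24] t 16.48
```

View pics/s4.png

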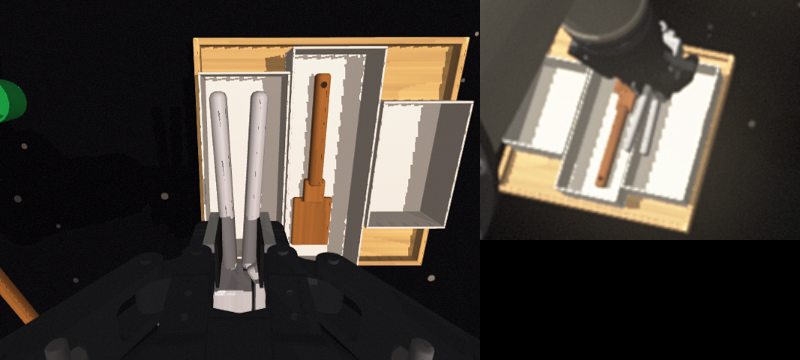

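The spatula lies flat along the long bin (wrist view (315,155)); the press hangs level over the medium bin (arms (218–258), bin 200–290). I lower it.

```bash
python3 -m pendant '{"translation":[[0,0.05,-0.8],[0,0.07,-2],[0,0.07,-3],[0,0.07,-3.5],[0,0.07,-3.5],[0,0.07,-3.5]],"delta_rot":[[0,0,0],[0,0,0],[0,0,0],[0,0,0],[0,0,0],[0,0,0]]}'
python3 go.py 556.3 170.9 10 -8.25
```

```text
clock: 17.32
tcp_pos: [0.557, 0.1725, 0.065]
orientation: [0.229, 3.132, 0.001]
contact_force: [1.0, 0.0, -1.9]
grip_width: 0.0182
gripper_force: 78.3
units [-0.03 -0.06 -2.2 ] yaw turn 0.1 deg = 0.02 (or -35.98 ) tilt [ 0.001  0.001 -1.   ] j [-0.69  0.56  0.38  1.93 -0.31  0.7   1.29] t 17.32
```

```bash
python3 -m pendant '{"translation":[[0,-0.05,-0.6],[-0.02,-0.05,-1.2],[-0.02,-0.05,-1.8],[-0.02,-0.05,-2.1],[-0.02,-0.05,-2.18],[-0.02,-0.05,-2.22],[-0.02,-0.05,-2.24],[-0.02,-0.05,-2.24]],"delta_rot":[[0,0,0],[0,0,0],[0,0,0],[0,0,0],[0,0,0],[0,0,0],[0,0,0],[0,0,0]]}'
python3 go.py 556.3 170.9 9 -8.25
```

```text
clock: 18.32
tcp_pos: [0.555, 0.1709, 0.0091]
orientation: [-0.229, -3.131, -0.0]
contact_force: [-6.2, -1.8, 9.8]
grip_width: 0.0177
gripper_force: 79.7
units [ 0.05  0.   -0.  ] yaw turn 0.1 deg = 0.02 (or -35.98 ) tilt [-0.002  0.    -1.   ] j [-0.65  0.65  0.33  1.95 -0.35  0.6   1.33] t 18.32
```

```bash
python3 -m pendant '{"translation":[[0,0,0],[0,0,0],[0,0,0],[0,0,0],[0,0,0.2],[0,0,0.6],[0,0,1.4],[0,0,2.4],[0,0,3.6],[0,0,4.8],[0,0,5.6],[0,0,5.8]],"delta_rot":[[0,0,0],[0,0,0],[0,0,0],[0,0,0],[0,0,0],[0,0,0],[0,0,0],[0,0,0],[0,0,0],[0,0,0],[0,0,0],[0,0,0]]}' 0.42
python3 go.py 423.5 -246.4 150 -26
```

```text
clock: 19.82
tcp_pos: [0.5568, 0.1714, 0.1556]
orientation: [0.229, 3.13, 0.003]
contact_force: [-0.4, 0.5, 0.1]
grip_width: 0.0358
gripper_force: 0.0
units [ -5.33 -16.71  -0.23] yaw turn -17.6 deg = -3.53 (or 32.47 ) tilt [ 0.003  0.002 -1.   ] j [-0.74  0.43  0.44  1.88 -0.24  0.87  1.24] t 19.82
```

```bash
python3 -m pendant '{"translation":[[-0.3,-0.8,0],[-0.8,-2.4,0],[-1.4,-4.2,0],[-2,-6.2,0],[-2.6,-8.2,0],[-3.2,-10.2,0],[-3.9,-12.2,0],[-4.5,-14,0],[-5,-15.6,0],[-5.3,-16.5,0],[-5.3,-16.7,0],[-5.3,-16.7,0]],"delta_rot":[[0,0,-0.2],[0,0,-0.5],[0,0,-0.9],[0,0,-1.3],[0,0,-1.7],[0,0,-2.1],[0,0,-2.5],[0,0,-2.9],[0,0,-3.2],[0,0,-3.5],[0,0,-3.5],[0,0,-3.5]]}' 0.5
python3 -m pendant '{"translation":[[0,0,0],[0,0,0],[0,0,0]],"delta_rot":[[0,0,0],[0,0,0],[0,0,0]]}'
python3 go.py 423.5 -246.4 150 -26
python3 snap.py s5
```

```text
clock: 21.32
tcp_pos: [0.4226, -0.2459, 0.1526]
orientation: [-0.703, -3.061, -0.001]
contact_force: [0.0, 0.2, 0.5]
grip_width: 0.0424
gripper_force: 0.0
clock: 21.7
tcp_pos: [0.4235, -0.2458, 0.1531]
orientation: [-0.701, -3.062, -0.0]
contact_force: [0.8, 0.4, -0.2]
grip_width: 0.0423
gripper_force: 0.0
units [ 0.   -0.02 -0.12] yaw turn -0.2 deg = -0.04 (or 35.96 ) tilt [ 0.  0. -1.] j [-0.14  0.32  0.65  2.1  -0.26  0.8   1.79] t 21.7
```

View pics/s5.png

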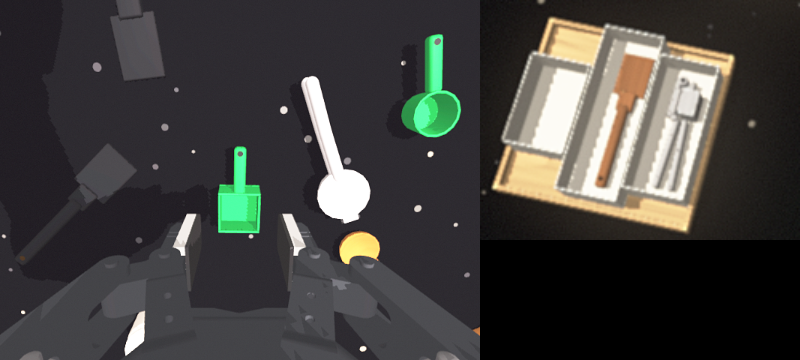

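Top view: the spatula and press lie flat in their bins, about centred. Wrist view: scoop handle at (240,165), bowl at (240,208), squeezer well clear at (340,190). I measure the scoop and check the two placings.

```bash
python3 - <<'E'
from h import *
z=np.load("s5_w.npz");im=z["im"];h=cv2.cvtColor(im,cv2.COLOR_RGB2HSV)
m=(h[...,1]>90)&(h[...,2]>60)&(h[...,0]>40)&(h[...,0]<90);m[:,:270]=0;m[:,370:]=0
v,u=np.nonzero(m);print(u.min(),u.max(),v.min(),v.max())
r=np.arange(v.min()+6,v.min()+44,3);ce=np.array([[u[v==i].mean(),i] for i in r]);w=cast(z,ce,.026)[:,:2]*1000
vx,vy,px,py=cv2.fitLine(w.astype(np.float32),cv2.DIST_L2,0,.01,.01).ravel();ax=np.array([vx,vy])*np.sign(vx)
t=cast(z,[[ce[0,0],v.min()]],.024)[0,:2]*1000;print("deg",np.degrees(np.arctan2(ax[1],ax[0])),"tail",t,"origin",t+46*ax,"grip",t+22*ax)
z=np.load("s5_t.npz");im=z["im"];h=cv2.cvtColor(im,cv2.COLOR_RGB2HSV)
A=np.array([.98965,-.1435]);B=np.array([.1435,.98965])
P=cloud(z,z["d"]);m=np.zeros((480,640),bool);m[105:255,100:270]=1
for n,c in(("spatula",(569.6,248.8)),("press",(556.3,170.9))):
    q=P[m&(z["d"]>0)]*1000;e=q[:,:2]-c;L=(abs(e@A)<(105 if n=="spatula" else 84))&(abs(e@B)<33)&(q[:,2]>10.5)&(q[:,2]<36)
    a,b=(e@A)[L],(e@B)[L];print(n,"along",np.percentile(a,[0.5,99.5]).round(1),"across",np.percentile(b,[1,50,99]).round(1),"slope deg",np.degrees(np.polyfit(a,b,1)[0]).round(1),"z",np.percentile(q[L,2],[2,50,98]).round(1))
E
python3 go.py 423.5 -246.4 150 -26
```

```text
290 347 195 310
deg -27.40634 tail [ 404.34407263 -236.20978397] origin [ 445.18123847 -257.38349384] grip [ 423.87489157 -246.33634132]
spatula along [-92.   90.9] across [-23.3  -3.9  16.4] slope deg 0.5 z [10.7 14.6 20.6]
press along [-75.   70.9] across [-20.2  -2.1  14.7] slope deg 0.5 z [12.1 20.8 34. ]
units [ 0.01 -0.02 -0.12] yaw turn -0.2 deg = -0.04 (or 35.96 ) tilt [ 0.  0. -1.] j [-0.14  0.32  0.65  2.1  -0.26  0.8   1.79] t 21.8
```

Both are well inside tolerance. Now the scoop.

```bash
python3 -m pendant '{"translation":[[0,0,-0.8],[0,-0.02,-2.2],[0,-0.02,-3.6],[0,-0.02,-4.7],[0,-0.02,-5.2],[0,-0.02,-5.2],[0,-0.02,-5.2]],"delta_rot":[[0,0,-0.2],[0,0,-0.2],[0,0,-0.2],[0,0,-0.2],[0,0,-0.2],[0,0,-0.2],[0,0,-0.2]]}'
python3 go.py 423.9 -246.3 4 -27.2
```

```text
clock: 22.68
tcp_pos: [0.4239, -0.2472, 0.024]
orientation: [0.729, 3.054, -0.0]
contact_force: [-0.5, -0.3, -0.4]
grip_width: 0.0423
gripper_force: 0.0
units [ 0.    0.04 -0.8 ] yaw turn -0.4 deg = -0.07 (or 35.93 ) tilt [ 0.001 -0.001 -1.   ] j [ 0.02  0.54  0.47  2.17 -0.48  0.53  1.96] t 22.68
```

```bash
python3 -m pendant '{"translation":[[0,0.04,-0.3],[0,0.04,-0.6],[0,0.04,-0.76],[0,0.04,-0.76],[0,0.04,-0.76]],"delta_rot":[[0,0,0],[0,0,0],[0,0,0],[0,0,0],[0,0,0]]}'
python3 -m pendant '{"translation":[[0,0,0],[0,0,0],[0,0,0],[0,0,0],[0,0,0],[0,0,0]],"delta_rot":[[0,0,0],[0,0,0],[0,0,0],[0,0,0],[0,0,0],[0,0,0]]}' 0 35
python3 go.py 423.9 -246.3 4 -27.2
```

```text
clock: 23.3
tcp_pos: [0.4232, -0.2459, 0.0041]
orientation: [-0.73, -3.056, 0.0]
contact_force: [0.4, -0.5, -0.3]
grip_width: 0.0425
gripper_force: 0.0
clock: 24.05
tcp_pos: [0.4233, -0.2459, 0.0042]
orientation: [0.729, 3.056, 0.0]
contact_force: [0.5, -0.1, 3.1]
grip_width: 0.0112
gripper_force: 37.5
units [ 0.03 -0.02 -0.01] yaw turn -0.3 deg = -0.07 (or 35.93 ) tilt [ 0. -0. -1.] j [ 0.05  0.58  0.44  2.17 -0.51  0.49  1.99] t 24.05
```

```bash
python3 -m pendant '{"translation":[[0,0,0.3],[0,0,1],[0,0,2.4],[0,0,4],[0,0.2,5.4],[0.2,1,6],[0.5,2.4,6],[0.9,4.2,6],[1.3,6,6],[1.8,8,6],[2.2,10,6],[2.5,11.5,6]],"delta_rot":[[0,0,0],[0,0,0],[0,0,0],[0,0,0],[0,0,0],[0,0,0.3],[0,0,0.6],[0,0,1],[0,0,1.4],[0,0,1.7],[0,0,2],[0,0,2]]}'
python3 go.py 550.8 332.4 154 -8.5
```

```text
clock: 25.55
tcp_pos: [0.4859, 0.0439, 0.1552]
orientation: [0.457, 3.107, 0.001]
contact_force: [1.0, -0.6, 0.3]
grip_width: 0.0107
gripper_force: 37.0
units [ 2.6  11.54 -0.05] yaw turn 8.2 deg = 1.65 (or -34.35 ) tilt [ 0.001  0.001 -1.   ] j [-0.67  0.29  0.54  2.1  -0.21  0.8   1.28] t 25.55
```

```bash
python3 -m pendant '{"translation":[[0.3,1.4,0],[0.7,3.2,0],[1.1,5.2,0],[1.6,7.2,0],[2,9,0],[2.4,10.5,0],[2.6,11.4,0],[2.6,11.5,0],[2.6,11.5,0],[2.6,11.5,0],[2.6,11.5,0]],"delta_rot":[[0,0,0.2],[0,0,0.5],[0,0,0.8],[0,0,1.1],[0,0,1.4],[0,0,1.6],[0,0,1.65],[0,0,1.65],[0,0,1.65],[0,0,1.65],[0,0,1.65]]}'
python3 go.py 550.8 332.4 75 -8.5
python3 snap.py s6
```

```text
clock: 26.92
tcp_pos: [0.5508, 0.328, 0.1543]
orientation: [-0.238, -3.133, 0.0]
contact_force: [0.6, 1.0, 0.2]
grip_width: 0.0114
gripper_force: 37.0
units [-0.    0.17 -3.17] yaw turn 0.2 deg = 0.04 (or -35.96 ) tilt [-0. -0. -1.] j [-0.94  0.53  0.42  1.73 -0.26  0.94  1.01] t 26.93
```

View pics/s6.png

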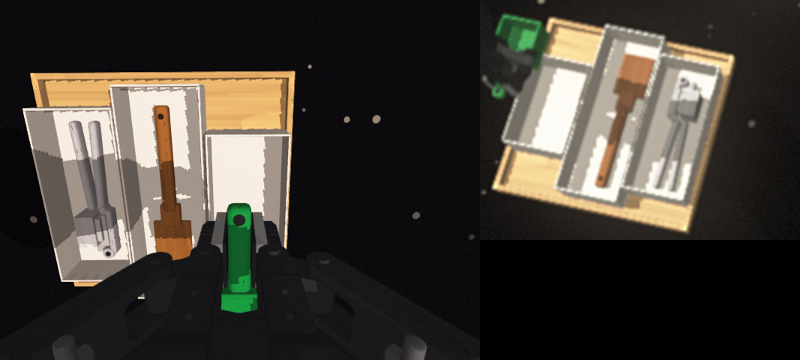

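The scoop hangs level over the short bin (handle at (238,245), bin 205–290). I lower it.

```bash
python3 -m pendant '{"translation":[[0,0.05,-0.8],[0,0.1,-2],[0,0.1,-3],[0,0.1,-3.5],[0,0.1,-3.5],[0,0.1,-3.5]],"delta_rot":[[0,0,0],[0,0,0],[0,0,0],[0,0,0],[0,0,0],[0,0,0]]}'
python3 go.py 550.8 332.4 11.2 -8.5
```

```text
clock: 27.78
tcp_pos: [0.5514, 0.3319, 0.0673]
orientation: [0.236, 3.132, 0.001]
contact_force: [0.3, 0.3, -0.2]
grip_width: 0.0114
gripper_force: 37.1
units [-0.02  0.02 -2.24] yaw turn 0.1 deg = 0.02 (or -35.98 ) tilt [ 0.001  0.001 -1.   ] j [-0.91  0.64  0.37  1.78 -0.31  0.78  1.05] t 27.77
```

```bash
python3 -m pendant '{"translation":[[0,0,-0.6],[0,0,-1.2],[0,0,-1.8],[0,0,-2.1],[0,0,-2.2],[0,0,-2.24],[0,0,-2.28],[0,0,-2.28]],"delta_rot":[[0,0,0],[0,0,0],[0,0,0],[0,0,0],[0,0,0],[0,0,0],[0,0,0],[0,0,0]]}'
python3 go.py 550.8 332.4 11.2 -8.5
```

```text
clock: 28.78
tcp_pos: [0.5498, 0.3313, 0.011]
orientation: [-0.235, -3.13, 0.0]
contact_force: [-7.0, -2.6, 14.0]
grip_width: 0.0111
gripper_force: 38.9
units [0.04 0.04 0.01] yaw turn 0.1 deg = 0.02 (or -35.98 ) tilt [-0.002 -0.    -1.   ] j [-0.88  0.72  0.34  1.8  -0.35  0.69  1.07] t 28.77
```

Floor contact. Release, rise, and move aside for the final check.

```bash
python3 -m pendant '{"translation":[[0,0,0],[0,0,0],[0,0,0],[0,0,0],[0,0,0.2],[0,0,0.6],[0,0,1.4],[0,0,2.4],[0,0,3.6],[0,0,4.8],[0,0,5.6],[0,0,5.8]],"delta_rot":[[0,0,0],[0,0,0],[0,0,0],[0,0,0],[0,0,0],[0,0,0],[0,0,0],[0,0,0],[0,0,0],[0,0,0],[0,0,0],[0,0,0]]}' 0.34
python3 -m pendant '{"translation":[[-0.5,0.5,0.5],[-1.5,1.5,1],[-3,3,1.5],[-4.5,4.5,2],[-6,6,2],[-7.5,7.5,2],[-9,9,2],[-10,10,2],[-10,10,2],[-10,10,2],[-10,10,2]],"delta_rot":[[0,0,0],[0,0,0],[0,0,0],[0,0,0],[0,0,0],[0,0,0],[0,0,0],[0,0,0],[0,0,0],[0,0,0],[0,0,0]]}'
python3 snap.py s7
python3 - <<'E'
from h import *
z=np.load("s7_t.npz");A=np.array([.98965,-.1435]);B=np.array([.1435,.98965])
P=cloud(z,z["d"]);h=cv2.cvtColor(z["im"],cv2.COLOR_RGB2HSV);m=np.zeros((480,640),bool);m[105:255,100:270]=1
m&=(h[...,1]>90)&(h[...,0]>40)&(h[...,0]<90)&(z["d"]>0)
q=P[m]*1000;e=q[:,:2]-(574.6,329);print("scoop along",np.percentile(e@A,[.5,99.5]),"across",np.percentile(e@B,[1,50,99]),"z",np.percentile(q[:,2],[2,50,98]))
a=np.load("top0.npz")["im"].astype(int);b=z["im"].astype(int);d=abs(a-b).max(2)
for n,(x0,y0,x1,y1) in dict(spoon=(362,115,404,208),squeezer=(365,208,403,295),cup=(310,228,348,280),jar=(492,178,543,225)).items():print(n,"changed px",(d[y0:y1,x0:x1]>60).sum())
save("pics/f.png",z["im"])
E
```

```text
clock: 30.28
tcp_pos: [0.5515, 0.3321, 0.1566]
orientation: [0.235, 3.131, 0.003]
contact_force: [0.7, 0.5, -0.7]
grip_width: 0.0291
gripper_force: 0.0
clock: 31.65
tcp_pos: [0.3018, 0.5806, 0.2045]
orientation: [0.239, 3.132, -0.001]
contact_force: [0.7, -0.4, 0.9]
grip_width: 0.0294
gripper_force: 0.0
scoop along [-42.90562732  44.13734992] across [-25.77206048  -0.67942654  17.67873299] z [ 5.87294302 21.97098804 35.57667794]
spoon changed px 0
squeezer changed px 0
cup changed px 0
jar changed px 0
```

View pics/f.png

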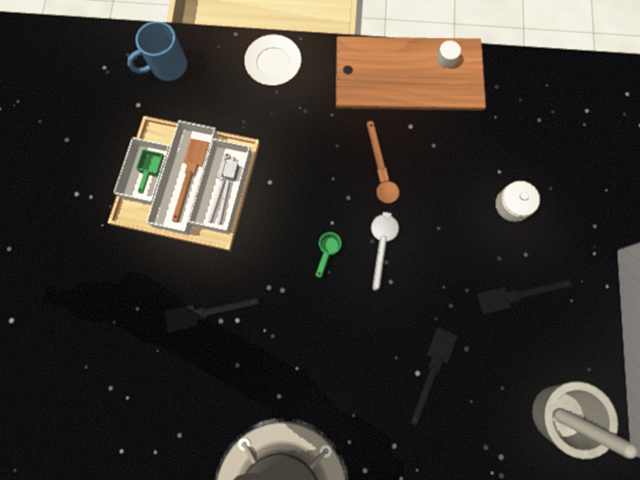

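The scoop (150,170), spatula (190,180) and press (226,187) lie flat in their bins. The spoon, squeezer, cup and jar show no change.

```bash
python3 -c "from bench import *;print(hand_in())"
```

```text
the job is handed in; nothing more can be done
None
```

The spatula is in the long bin, the garlic press in the middle one and the green scoop in the short one, each flat and near the centre in the last pictures; the spoon, squeezer, cup and jar hadn't moved, and I handed the job in at about 32 s, with no verdict shown.

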